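Shut the disc tray and press play on a talking-book player

TASK

On the talking-book player, gently push the open disc tray fully home with the tips or outside of the fingers, then press the green play key well down and let it come back up. Do not press the green key before the tray is shut, do not press any other key, do not pick anything up, and leave everything else on the desk where it stands.

Things in the scene. Friction and masses are not known exactly. Their poses are not given: they have to be found in the camera images.
- player: White talking-book player with black top, fixed, 200 (x) x 260 (y) x 48 mm high; origin: centre of underside. Disc tray in its -y side, bar handle 28 mm out of its +x side. On top six round keys at x -48, 8 and y -76, -20, 36 mm: one green, two orange, two grey, one white; any colour may be on any of the six seats.
- tray (a joint): How far the disc tray stands out of the player, m: 0 fully home, up to 0.09 out. It slides straight along the player's y axis, out towards -y, with about 1.2 N of friction, stays where it is left, and meets a firm stop when home.
- tray_front (a point): Middle of the outer (-y) face of the tray's white front panel, which has an orange stripe. The panel: 140 mm along x, 8 mm thick, 10 to 36 mm above the desk; this point lies 23 mm up and moves with the tray; tray home, it is 8 mm outside the player's side. Axes as the player's. The tray carries a silver disc with a blue centre.
- key_green (a joint): How far the green play key is pressed down, m: 0 released, 0.006 fully down. Spring-loaded: starts to move at about 1.8 N, fully down at about 4 N, comes back up by itself.
- key_green_top (a point): Centre of the flat top of the green key, 26 mm across; stands 10 mm proud of the player's black top and moves with the key.
- key_orange_a (a joint): How far one orange key is pressed down, m (0 released, 0.006 fully down; same spring as the green one). To be left alone.
- key_orange_a_top (a point): Centre of the flat top of one orange key, 26 mm across.
- key_orange_b (a joint): How far the other orange key is pressed down, m (0 released, 0.006 fully down; same spring as the green one). To be left alone.
- key_orange_b_top (a point): Centre of the flat top of the other orange key, 26 mm across.
- key_grey_a (a joint): How far one grey key is pressed down, m (0 released, 0.006 fully down; same spring as the green one). To be left alone.
- key_grey_a_top (a point): Centre of the flat top of one grey key, 26 mm across.
- key_white (a joint): How far the white key is pressed down, m (0 released, 0.006 fully down; same spring as the green one). To be left alone.
- key_white_top (a point): Centre of the flat top of the white key, 26 mm across.
- key_grey_b (a joint): How far the other grey key is pressed down, m (0 released, 0.006 fully down; same spring as the green one). To be left alone.
- key_grey_b_top (a point): Centre of the flat top of the other grey key, 26 mm across.
- mouse: Black computer mouse, loose, 105 long x 60 wide x 33 mm high; origin at the centre of its underside. To be left alone.
- discs: Loose round stack of silver discs on a black base, 130 mm across, 83 mm high with its spindle; origin at the centre of its underside. To be left alone.
- stapler: Loose red and black stapler, 36 x 140 x 51 mm high, long along its y axis; origin at the centre of its underside. To be left alone.
- pencup: Loose dark steel pen cup, 76 mm across, 95 mm high, its pens stand up to 150 mm; origin at the centre of its underside. To be left alone.
- mug: Loose blue mug, 80 mm across, 92 mm high; origin at the centre of its underside. To be left alone.
- notes: Loose yellow block of sticky notes, 76 x 76 x 28 mm high; origin at the centre of its underside. To be left alone.

How it is judged:
On the way, in this order (a step that is already met when the one before it is completed fails the run):
1. the disc tray is pushed fully home (value of joint tray below 0.005 m), for 0.2 s.
2. the green key is pressed more than half down, with the tray home (value of joint key_green above 0.003 m and value of joint tray below 0.006 m), for 0.05 s.
At the end, for the whole second after the job is handed in: The tray is within 6 mm of fully home, the green key has been pressed at least half its travel after that and is up again (within 1.5 mm), all other keys are up, and every loose thing on the desk is at rest within 15 mm of where it began (value of joint tray below 0.006 m and value of joint each of key_green, key_orange_a, key_orange_b, key_grey_a, key_white, key_grey_b below 0.0015 m and distance of each of mouse, discs, stapler, pencup, mug, notes from where it was at the start of the episode below 0.015 m and linear speed of each of mouse, discs, stapler, pencup, mug, notes below 0.02 m/s); the robot touches nothing.
It fails at once if the green key is pressed while the tray is still open (value of joint key_green above 0.002 m and value of joint tray above 0.008 m).
It fails at once if another key is pressed (value of joint any of key_orange_a, key_orange_b, key_grey_a, key_white, key_grey_b above 0.002 m).
It fails at once if a loose thing on the desk is pushed away, lifted or carried (moved more than 15 mm) (distance of any of mouse, discs, stapler, pencup, mug, notes from where it was at the start of the episode above 0.015 m).
It fails at once if the tray, a key or anything else is pushed harder than 30 N (contact force between the fingers and anything else above 30 N).
It also fails if it takes over 38 s, if anything falls off the work surface, if the arm or the gripper's body presses on something with over 40 N, if the wrist force passes 120 N, or if a joint passes its speed limit or range.

ROBOT

A 6-joint arm with a two-finger parallel gripper is mounted at the origin on the work surface. World frame = base frame: x ahead of the robot, y to its left, z up, the work surface at z = 0. Lengths are in m, angles in rad, forces in N, time in s.
With the tool pointing down it reaches from about 0.25 to 0.725 m from the base axis. Payload 4 kg.
Tool frame: the origin (TCP) lies on the centre line of the jaws, within the pads' length; the fingertips stand ahead of it and the grasp point (between the pads) lies 11 mm behind it (bot.tip_extent is the z of the fingertips in the tool frame, in m); z points along the fingers, y is the direction in which the jaws open and shut (so a half turn about z gives the same grasp; the last joint's range is limited). The gripper opens to 85 mm and grips with 20 to 120 N. Pads are 22 mm wide; open, the fingers measure 114 mm over their backs; the gripper's body (76 mm by 85 mm) begins 54 mm behind the grasp point. The pads swing forward as they close: fully open they stand 13 mm farther back than shut.
Start: joints at [1.256, 0.241, 0.005, 1.335, 0, 1.571], TCP at [0.155, 0.475, 0.217] pointing down, gripper open.
Joint ranges: [-2.72, 2.72], [-1.05, 1.87], [-1.09, 1.28], [-1.99, 2.15], [-1.42, 1.44], [-3.14, 3.14]. Speed limits (rad/s): [2.79, 2.79, 3.14, 3.14, 3.14, 3.14].

INTERFACE

Orientations are given as a unit quaternion [x, y, z, w].
In Python, from workcell import bot gives the robot as it stands.
- The arm moves only by the shell command python3 -m jog 'ROWS'. ROWS is JSON, a list that holds one entry, the list of rows, each a list of 7 numbers: the shift along the world's x, y, z in m, then the turn, a rotation vector about the world's x, y, z in degrees, then the closure in counts, from 0 (fully open) to 255 (shut). In form: [[[tx, ty, tz, ax, ay, az, fingers], ...]]. A call has 1 to 10 rows; each row is the pose to reach, as a shift and turn from the pose commanded when the call began; what a row does not reach only later rows make up. A row lasts 1/12 s, in which the tool goes at most 41.7 mm and 7.16 degrees, less where a joint would pass 70% of its speed; a pose out of reach is approached as far as the arm can. A call with a gripper value outside its range is refused whole. The fingers move at their own pace and stop on an object; the grip force is fixed at half the most. Time passes only in rows, so rows that repeat a pose let the fingers close. It gives the time, the measured TCP pose, the force and the opening at its end, in the units of the state.
- bot.get_obs(): the state, without advancing time (a new reading comes with each control period).
- bot.camera(name): name is "side" or "top"; returns the picture (400x640x3 uint8, blue, green, red); there is no depth.
- bot.camera_model(name): a dict with "K" (3x3 intrinsics, pixels), "T" (4x4, takes a point from camera to world coordinates). Camera axes: x right, y down, z forward; pixel columns grow to the right and rows downward; lengths in m; the calibration is good to about 2 mm. A picture is of the moment at which its call begins. camera_model takes no time and is no camera call.
- bot.job_done(): hands the job in, once; it reports no verdict.
The state is a dict: "clock": time; "joint_pos": joint angles; "joint_vel": joint speeds; "tau": joint torques, N m; "eef_pos": TCP position; "tool_rot": TCP orientation; "ft_force": force on the tool from outside, world axes, zero at the start; "ft_torque": the same for the moment, N m; "grip_width": finger opening in m.
Only numpy, scipy, OpenCV 4.12 (cv2) and the standard library are available. Lean on these libraries where they do the work, as an engineer would, in place of code of your own. Each camera call takes 0.05 s, during which the arm holds its last target. There are 200 camera calls.

## Working session

There is one attempt and no reset: what is moved stays moved. The work goes in short steps, Python scripts to look and compute and a shell command to move; the robot and the scene stay as the last step left them, time stands still between calls to the robot, and variables do not carry over. Pictures are saved under pics/ and viewed, about 8 in all and at most 12, crops included, and the job is handed in when it is done.

```bash
mkdir -p pics; python3 - <<'E'
from workcell import bot
import cv2
for n in("top","side"):
    cv2.imwrite(f"pics/{n}0.png",bot.camera(n)); m=bot.camera_model(n); print(n,m["K"],m["T"])
o=bot.get_obs(); print(o["clock"],o["eef_pos"],o["tool_rot"],o["grip_width"],bot.tip_extent)
E
```

```text
top [[421.36319348   0.         318.16285867]
 [  0.         421.36319348 195.06533523]
 [  0.           0.           1.        ]] [[-0.00808987 -0.98177415  0.18987911  0.32758755]
 [-0.99991023  0.00997053  0.00895131 -0.00184404]
 [-0.01068135 -0.18978965 -0.98176667  1.3489086 ]
 [ 0.          0.          0.          1.        ]]
side [[420.09125201   0.         319.60259211]
 [  0.         420.09125201 196.90154   ]
 [  0.           0.           1.        ]] [[ 0.77962888 -0.44489395  0.44073595 -0.0887252 ]
 [-0.62611147 -0.53938934  0.56306622 -0.83426888]
 [-0.01277648 -0.71493252 -0.69907671  1.1530833 ]
 [ 0.          0.          0.          1.        ]]
0.1 [0.15463284 0.47486524 0.21579347] [ 1.56739400e-01  9.87639537e-01 -9.40618619e-04 -1.45104498e-04] 0.08563459513961547 0.008
```

View pics/top0.png

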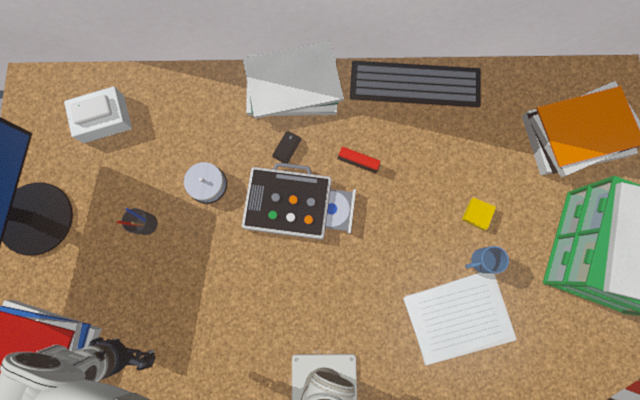

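View pics/side0.png

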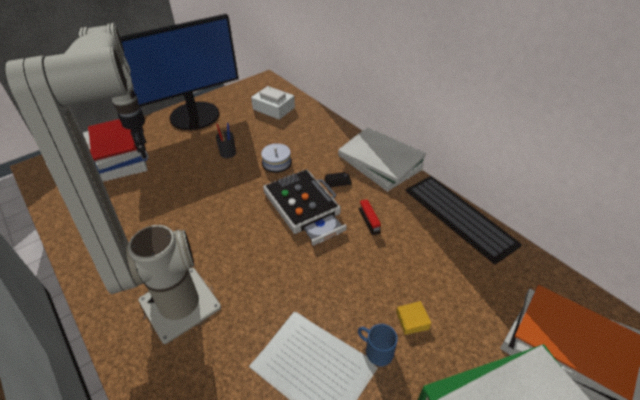

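The top view shows the player at about (288,203), with the tray out to the right and its panel at about (352,210). The green key is at about (272,215), the seat at player x=-48, y=+36. The side view agrees. Next I'll measure.

```bash
cat > h.py <<'E'
from workcell import bot
import cv2, numpy as np
def ray(n,uv,z):
    m=bot.camera_model(n); T=m["T"]; d=T[:3,:3]@np.linalg.solve(m["K"],[uv[0],uv[1],1.]); return T[:3,3]+d*(z-T[2,3])/d[2]
def pix(n,p):
    m=bot.camera_model(n); T=m["T"]; q=m["K"]@(T[:3,:3].T@(np.asarray(p)-T[:3,3])); return q[:2]/q[2]
def blobs(n,img,lo,hi,roi,amin=15):
    x0,y0,x1,y1=roi; h=cv2.cvtColor(img[y0:y1,x0:x1],cv2.COLOR_BGR2HSV)
    k,_,s,c=cv2.connectedComponentsWithStats(cv2.inRange(h,lo,hi))
    return [(c[i]+[x0,y0],s[i,4]) for i in range(1,k) if s[i,4]>=amin]
E
python3 - <<'E'
from h import *
t=cv2.imread("pics/top0.png"); s=cv2.imread("pics/side0.png")
for n,im,roi in(("top",t,(245,170,325,240)),("side",s,(265,170,345,240))):
    for nm,lo,hi in(("green",(45,100,60),(85,255,255)),("orange",(5,150,120),(20,255,255)),("white",(0,0,190),(180,40,255))):
        for c,a in blobs(n,im,lo,hi,roi,10): print(n,nm,c.round(1),a,ray(n,c,.058).round(4))
a=cv2.resize(t[155:250,235:370],None,fx=5,fy=5,interpolation=cv2.INTER_CUBIC)
cv2.imwrite("pics/crop0.png",a)
E
```

```text
top green [272.1 214.5] 60 [0.5175 0.153  0.058 ]
top orange [292.7 199.1] 64 [0.5652 0.0893 0.058 ]
top orange [308.  219.1] 66 [0.5019 0.0418 0.058 ]
top white [248.3 189.7] 82 [0.5965 0.2287 0.058 ]
top white [290.2 216.9] 46 [0.5093 0.0968 0.058 ]
top white [287.7 232.2] 90 [0.462  0.1045 0.058 ]
side green [284.5 192.2] 34 [0.5152 0.152  0.058 ]
side orange [304.6 195.4] 29 [0.5632 0.0898 0.058 ]
side orange [298.4 210.3] 29 [0.4993 0.0426 0.058 ]
```

View pics/crop0.png

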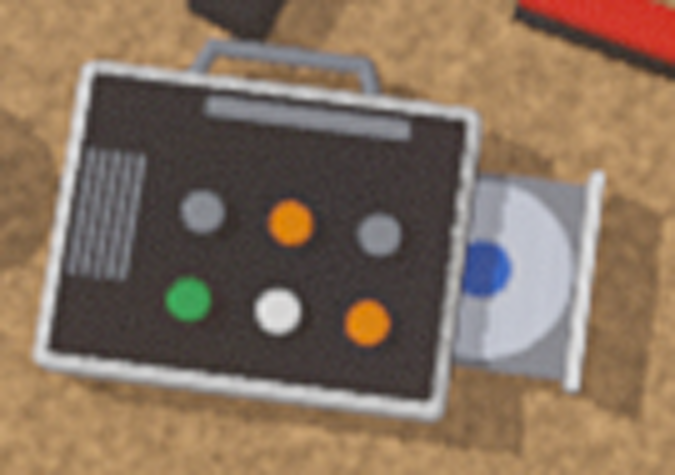

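The crop agrees: green is at player (-48, +36), and the panel's top edge runs from px (354.4,190) to (349.4,232.6).

```bash
python3 - <<'E'
from h import *
g=np.array([.5163,.1525]);o=np.array([.5006,.0422]);y=(g-o)/np.linalg.norm(g-o);x=np.array([y[1],-y[0]])
O=g+.048*x-.036*y; print("O",O,"yaw",np.degrees(np.arctan2(x[1],x[0])))
ex=[.5647,.0895]-O; print("orange mid expect 8,-20:",ex@x,ex@y)
for p in((354.4,190),(349.4,232.6),(351.9,211.3)):
    w=ray("top",p,.036)[:2]; print(w.round(4),"player",(w-O)@x,(w-O)@y)
for n,p,z in(("stapler",(340,150),.04),("stapler",(378,166),.04),("mouse",(287,147),.02)): print(n,ray("top",p,z).round(3))
E
python3 -m jog '[[[0.03,-0.04,0,0,0,-7,255],[0.06,-0.08,0,0,0,-14,255],[0.09,-0.12,0,0,0,-21,255],[0.12,-0.16,0,0,0,-28,255],[0.15,-0.2,0,0,0,-35,255],[0.18,-0.24,0,0,0,-42,255],[0.21,-0.28,0,0,0,-49,255],[0.24,-0.32,0,0,0,-56,255],[0.27,-0.36,0,0,0,-63,255],[0.3,-0.4,0,0,0,-70,255]]]'; python3 -c "
from workcell import bot;print(bot.tip_extent)"
```

```text
O [0.55874794 0.11009514] yaw -8.101010820980315
orange mid expect 8,-20: 0.008794902691384589 -0.019550868834575
[ 0.5967 -0.1052] player 0.06794596770628308 -0.2077673048100949
[ 0.4613 -0.0863] player -0.06875677383011049 -0.20815411352538118
[ 0.5284 -0.0956] player -0.0010634518533884753 -0.20796257115678643
stapler [ 0.728 -0.062  0.04 ]
stapler [ 0.674 -0.182  0.04 ]
mouse [0.747 0.111 0.02 ]
clock: 0.93
eef_pos: [0.4053, 0.1401, 0.2165]
tool_rot: [0.697, 0.717, -0.0, -0.0]
ft_force: [0.5, 0.7, 0.5]
grip_width: -0.0002
0.008
```

```bash
python3 -m jog '[[[0.02,-0.035,0,0,0,-2,255],[0.04,-0.07,0,0,0,-4,255],[0.055,-0.105,0,0,0,-6,255],[0.07,-0.14,0,0,0,-8,255],[0.085,-0.175,0,0,0,-9.7,255],[0.1,-0.21,0,0,0,-9.7,255],[0.11,-0.245,0,0,0,-9.7,255],[0.115,-0.275,0,0,0,-9.7,255],[0.117,-0.287,0,0,0,-9.7,255],[0.117,-0.287,0,0,0,-9.7,255]]]'
```

```text
clock: 1.77
eef_pos: [0.5217, -0.1475, 0.2157]
tool_rot: [0.755, 0.656, -0.001, -0.0]
ft_force: [0.7, 0.6, 0.0]
grip_width: 0.0001
```

```bash
python3 -m jog '[[[0,0,-0.035,0,0,0,255],[0,0,-0.07,0,0,0,255],[0,0,-0.105,0,0,0,255],[0,0,-0.135,0,0,0,255],[0,0,-0.16,0,0,0,255],[0,0,-0.175,0,0,0,255],[0,0,-0.185,0,0,0,255],[0,0,-0.188,0,0,0,255],[0,0,-0.188,0,0,0,255]]]'; python3 - <<'E'
from h import *
a=bot.camera("side");cv2.imwrite("pics/s1.png",cv2.resize(a[150:270,250:410],None,fx=5,fy=5,interpolation=cv2.INTER_CUBIC))
E
```

```text
clock: 2.52
eef_pos: [0.5215, -0.1439, 0.0283]
tool_rot: [0.753, 0.658, -0.0, -0.001]
ft_force: [-0.7, -0.4, -0.2]
grip_width: 0.0003
```

View pics/s1.png

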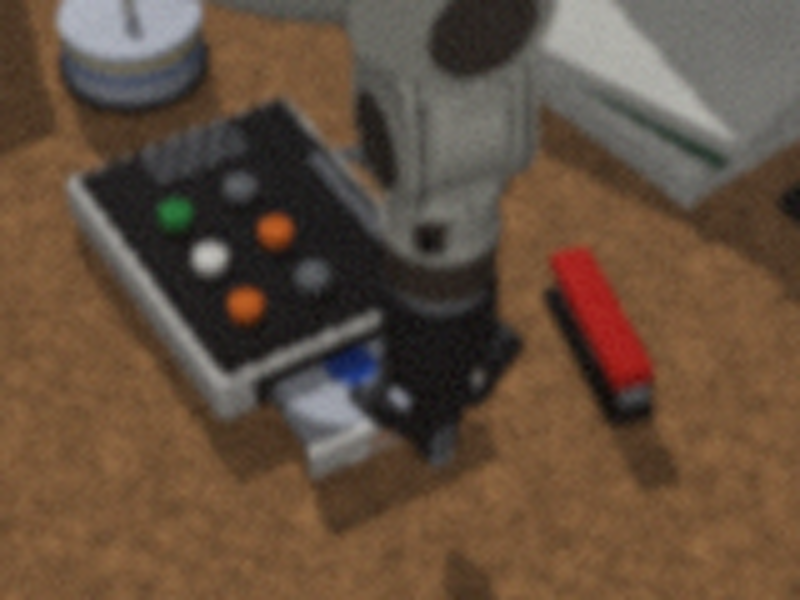

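The fingertips (crop 440,455) stand in front of the panel, centred on it and clear of the stapler. I'll push along the player's +y, (0.141, 0.990).

```bash
python3 -m jog '[[[0.0017,0.0119,0,0,0,0,255],[0.0031,0.0218,0,0,0,0,255],[0.0042,0.0297,0,0,0,0,255],[0.0051,0.0356,0,0,0,0,255],[0.0059,0.0416,0,0,0,0,255],[0.0068,0.0475,0,0,0,0,255],[0.0078,0.0545,0,0,0,0,255],[0.0087,0.0614,0,0,0,0,255],[0.0097,0.0683,0,0,0,0,255],[0.0106,0.0743,0,0,0,0,255]]]'
```

```text
clock: 3.4
eef_pos: [0.5325, -0.0699, 0.0286]
tool_rot: [0.753, 0.658, -0.0, -0.0]
ft_force: [0.9, 0.7, 0.4]
grip_width: 0.0001
```

```bash
python3 -m jog '[[[0.0007,0.005,0,0,0,0,255],[0.0014,0.0099,0,0,0,0,255],[0.002,0.0139,0,0,0,0,255],[0.0025,0.0178,0,0,0,0,255],[0.0028,0.0198,0,0,0,0,255],[0.0028,0.0198,0,0,0,0,255]]]'
```

```text
clock: 3.9
eef_pos: [0.5353, -0.0504, 0.0286]
tool_rot: [0.753, 0.658, 0.0, -0.0]
ft_force: [-1.3, -0.5, -0.2]
grip_width: 0.0001
```

```bash
python3 -m jog '[[[0.0003,0.002,0,0,0,0,255],[0.0006,0.004,0,0,0,0,255],[0.0009,0.006,0,0,0,0,255],[0.0011,0.0075,0,0,0,0,255],[0.0013,0.009,0,0,0,0,255],[0.0013,0.009,0,0,0,0,255]]]'; python3 - <<'E'
from h import *
a=bot.camera("side");cv2.imwrite("pics/s2.png",cv2.resize(a[150:270,250:410],None,fx=5,fy=5,interpolation=cv2.INTER_CUBIC))
E
```

```text
clock: 4.4
eef_pos: [0.5366, -0.0416, 0.0286]
tool_rot: [0.753, 0.658, 0.0, -0.0]
ft_force: [0.1, -0.6, 0.8]
grip_width: -0.0001
```

View pics/s2.png

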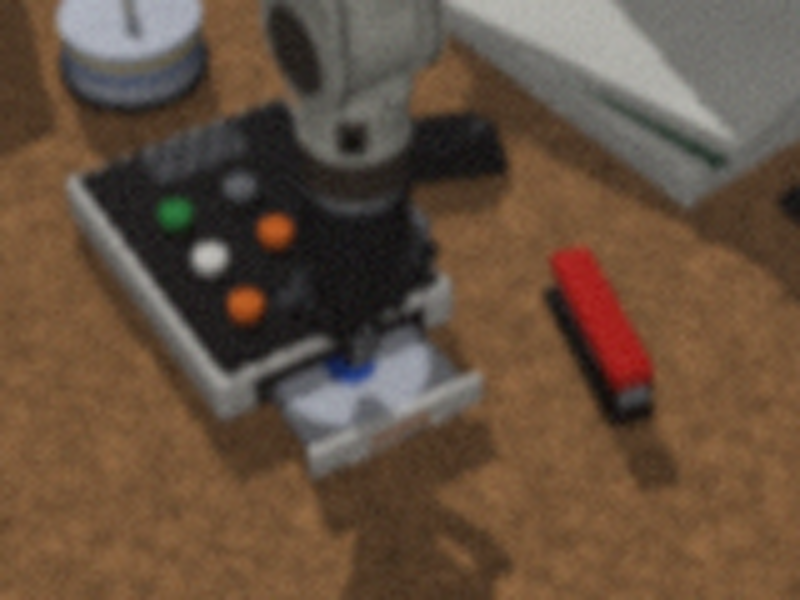

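The push missed. The tray has not moved, and the fingertips (crop 360,345) passed above the panel and now hover over the disc. So the tips are higher than I assumed, and I'll work out their true height.

```bash
python3 - <<'E'
from h import *
for xy in((.5215,-.1439),(.5366,-.0416)):
    for z in(0,.02,.04,.06,.08): print(xy,z,((pix("side",[*xy,z])-[250,150])*5).round(0))
for p in((310,465),(480,375)): print(ray("side",(250+p[0]/5,150+p[1]/5),.03))
o=bot.get_obs();print(o["joint_pos"],o["eef_pos"],bot.tip_extent)
E
```

```text
(0.5215, -0.1439) 0 [432. 494.]
(0.5215, -0.1439) 0.02 [432. 475.]
(0.5215, -0.1439) 0.04 [432. 457.]
(0.5215, -0.1439) 0.06 [433. 438.]
(0.5215, -0.1439) 0.08 [433. 418.]
(0.5366, -0.0416) 0 [356. 398.]
(0.5366, -0.0416) 0.02 [356. 379.]
(0.5366, -0.0416) 0.04 [356. 361.]
(0.5366, -0.0416) 0.06 [355. 342.]
(0.5366, -0.0416) 0.08 [355. 322.]
[ 0.45715043 -0.08986838  0.03      ]
[ 0.60217151 -0.1018001   0.03      ]
[-7.75233143e-02  4.69418402e-01 -1.86752823e-01  9.14694446e-01
 -1.11528168e-05  1.62806845e+00] [ 0.53650758 -0.04167893  0.02859086] 0.008
```

```bash
python3 -m jog '[[[0,0,0.02,0,0,0,255],[0,0,0.035,0,0,0,255],[-0.0042,-0.03,0.04,0,0,0,255],[-0.0085,-0.06,0.04,0,0,0,255],[-0.0128,-0.09,0.04,0,0,0,255],[-0.015,-0.105,0.03,0,0,0,255],[-0.015,-0.105,0.01,0,0,0,255],[-0.015,-0.105,0,0,0,0,255],[-0.015,-0.105,-0.006,0,0,0,255],[-0.015,-0.105,-0.01,0,0,0,255]]]'
python3 -m jog '[[[0,0,-0.001,0,0,0,255],[0,0,-0.002,0,0,0,255],[0,0,-0.002,0,0,0,255]]]'; python3 - <<'E'
from h import *
a=bot.camera("side");cv2.imwrite("pics/s3.png",cv2.resize(a[190:260,290:370],None,fx=8,fy=8,interpolation=cv2.INTER_CUBIC))
p=bot.get_obs()["eef_pos"];print(p)
for z in(0,.02,.04):print((pix("side",[*p[:2],z])-[290,190])*8)
E
```

```text
clock: 5.28
eef_pos: [0.5207, -0.1462, 0.0176]
tool_rot: [0.753, 0.658, -0.001, -0.001]
ft_force: [-0.3, -0.2, 0.5]
grip_width: -0.0001
clock: 5.53
eef_pos: [0.5221, -0.1464, 0.017]
tool_rot: [0.753, 0.658, 0.0, 0.0]
ft_force: [-0.2, 0.1, 0.3]
grip_width: -0.0003
[ 0.52215023 -0.14648334  0.01719516]
[375.51040381 472.53043158]
[376.25616973 443.38594846]
[377.0164717  413.67339776]
```

View pics/s3.png

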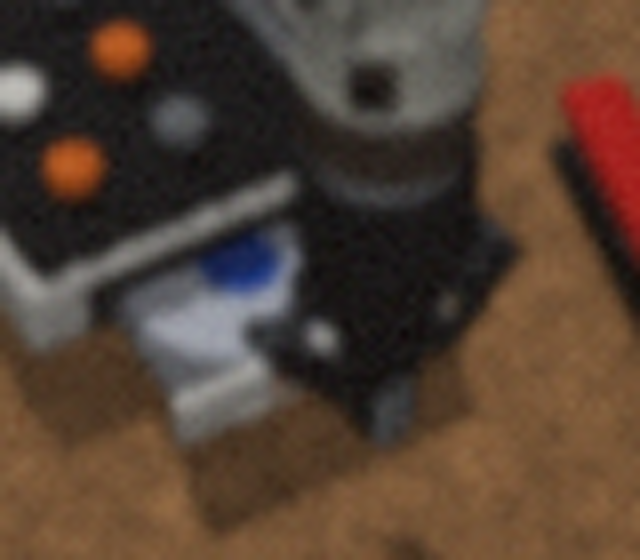

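The tip bottom is at crop (385,442), which puts it at about z 0.022–0.028, roughly 10 mm behind the TCP instead of 8 mm ahead of it. I'll go 8 mm lower slowly and check the force.

```bash
python3 -m jog '[[[0,0,-0.002,0,0,0,255],[0,0,-0.004,0,0,0,255],[0,0,-0.005,0,0,0,255],[0,0,-0.006,0,0,0,255],[0,0,-0.007,0,0,0,255],[0,0,-0.008,0,0,0,255],[0,0,-0.008,0,0,0,255]]]'
```

```text
clock: 6.17
eef_pos: [0.5213, -0.1468, 0.0084]
tool_rot: [0.753, 0.658, -0.0, -0.0]
ft_force: [-0.0, 1.3, 0.3]
grip_width: 0.0
```

```bash
python3 -m jog '[[[0.0014,0.01,0,0,0,0,255],[0.0025,0.018,0,0,0,0,255],[0.0034,0.024,0,0,0,0,255],[0.0041,0.029,0,0,0,0,255],[0.0048,0.034,0,0,0,0,255],[0.0055,0.039,0,0,0,0,255],[0.0063,0.044,0,0,0,0,255],[0.007,0.049,0,0,0,0,255],[0.0077,0.054,0,0,0,0,255],[0.0085,0.06,0,0,0,0,255]]]'; python3 - <<'E'
from h import *
a=bot.camera("side");cv2.imwrite("pics/s4.png",cv2.resize(a[180:260,270:370],None,fx=6,fy=6,interpolation=cv2.INTER_CUBIC))
E
```

```text
clock: 7.0
eef_pos: [0.53, -0.0867, 0.0086]
tool_rot: [0.753, 0.658, -0.0, 0.0]
ft_force: [-0.6, -1.4, 0.6]
grip_width: 0.0002
```

View pics/s4.png

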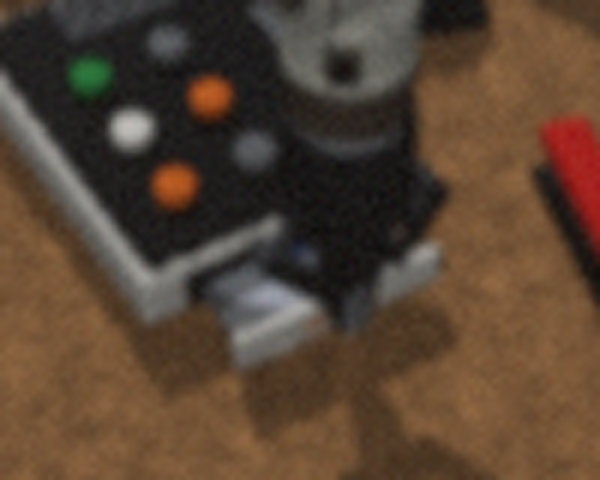

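The fingers (crop 350,320) are now against the panel and the tray is moving in. About 50 mm remains.

```bash
python3 -m jog '[[[0.0007,0.005,0,0,0,0,255],[0.0014,0.01,0,0,0,0,255],[0.0021,0.015,0,0,0,0,255],[0.0028,0.02,0,0,0,0,255],[0.0035,0.025,0,0,0,0,255],[0.0042,0.03,0,0,0,0,255],[0.0049,0.035,0,0,0,0,255],[0.0055,0.039,0,0,0,0,255],[0.0058,0.041,0,0,0,0,255],[0.0058,0.041,0,0,0,0,255]]]'
python3 -m jog '[[[0.0002,0.0015,0,0,0,0,255],[0.0004,0.003,0,0,0,0,255],[0.0005,0.004,0,0,0,0,255],[0.0005,0.004,0,0,0,0,255]]]'
```

```text
clock: 7.88
eef_pos: [0.5359, -0.045, 0.0086]
tool_rot: [0.753, 0.658, 0.0, -0.0]
ft_force: [-0.1, 0.1, -0.0]
grip_width: -0.0001
clock: 8.22
eef_pos: [0.5363, -0.0417, 0.0086]
tool_rot: [0.753, 0.658, 0.0, -0.0]
ft_force: [-0.4, -1.1, -0.1]
grip_width: 0.0002
```

```bash
python3 -m jog '[[[0.0001,0.001,0,0,0,0,255],[0.0003,0.002,0,0,0,0,255],[0.0003,0.002,0,0,0,0,255]]]'
python3 -m jog '[[[0.0001,0.001,0,0,0,0,255],[0.0001,0.001,0,0,0,0,255]]]'
python3 -m jog '[[[0.0001,0.001,0,0,0,0,255],[0.0001,0.001,0,0,0,0,255]]]'
```

```text
clock: 8.47
eef_pos: [0.5365, -0.0397, 0.0085]
tool_rot: [0.753, 0.658, -0.0, -0.0]
ft_force: [-1.1, -0.9, -0.4]
grip_width: 0.0002
clock: 8.63
eef_pos: [0.5367, -0.0387, 0.0086]
tool_rot: [0.753, 0.658, 0.0, -0.0]
ft_force: [-0.8, -0.7, -0.2]
grip_width: 0.0001
clock: 8.8
eef_pos: [0.5368, -0.0377, 0.0086]
tool_rot: [0.753, 0.658, 0.0, -0.0]
ft_force: [0.5, -1.2, -0.3]
grip_width: 0.0
```

```bash
python3 -m jog '[[[0.0001,0.001,0,0,0,0,255],[0.0001,0.001,0,0,0,0,255]]]'
python3 -m jog '[[[0.0001,0.0007,0,0,0,0,255],[0.0001,0.0007,0,0,0,0,255]]]'
python3 -m jog '[[[0.0001,0.0007,0,0,0,0,255],[0.0001,0.0007,0,0,0,0,255]]]'
```

```text
clock: 8.97
eef_pos: [0.537, -0.0366, 0.0086]
tool_rot: [0.753, 0.658, 0.0, -0.0]
ft_force: [0.1, -1.2, -0.3]
grip_width: -0.0001
clock: 9.13
eef_pos: [0.537, -0.036, 0.0086]
tool_rot: [0.753, 0.658, 0.0, -0.0]
ft_force: [0.6, -0.2, -0.8]
grip_width: 0.0
clock: 9.3
eef_pos: [0.5372, -0.0353, 0.0086]
tool_rot: [0.753, 0.658, 0.0, -0.0]
ft_force: [0.5, -0.5, -0.5]
grip_width: 0.0
```

```bash
python3 -m jog '[[[0.0001,0.0007,0,0,0,0,255],[0.0001,0.0007,0,0,0,0,255]]]'
python3 -m jog '[[[0.0001,0.0007,0,0,0,0,255],[0.0001,0.0007,0,0,0,0,255]]]'
python3 - <<'E'
from h import *
a=bot.camera("side");cv2.imwrite("pics/s5.png",cv2.resize(a[180:260,260:360],None,fx=6,fy=6,interpolation=cv2.INTER_CUBIC))
E
```

```text
clock: 9.47
eef_pos: [0.5372, -0.0351, 0.0086]
tool_rot: [0.753, 0.658, -0.0, 0.0]
ft_force: [0.4, -2.7, -0.3]
grip_width: -0.0002
clock: 9.63
eef_pos: [0.5371, -0.0351, 0.0086]
tool_rot: [0.753, 0.658, -0.001, 0.001]
ft_force: [0.2, -5.6, 0.0]
grip_width: 0.0002
```

View pics/s5.png

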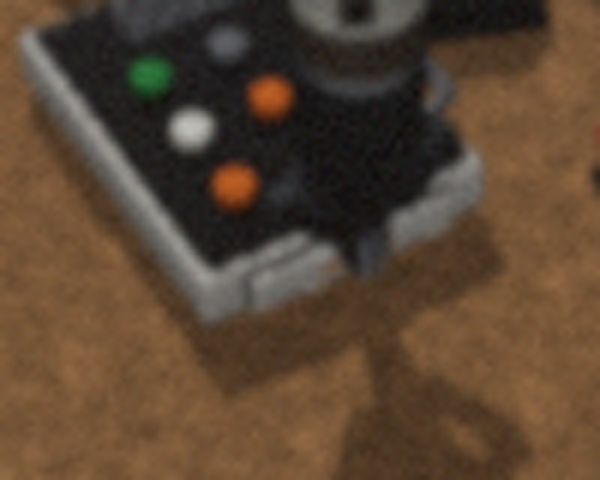

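The tray is home: the panel lies flush in the picture, the motion stopped at y -0.035, and the force rose to 5.6 N. Next I'll back off, lift, and go over the green key.

```bash
python3 -m jog '[[[-0.0014,-0.01,0,0,0,0,255],[-0.0028,-0.02,0,0,0,0,255],[-0.0028,-0.02,0.03,0,0,0,255],[-0.0028,-0.02,0.065,0,0,0,255],[-0.0028,-0.02,0.1,0,0,0,255],[-0.0028,-0.02,0.12,0,0,0,255],[-0.005,0.01,0.125,0,0,0,255],[-0.008,0.045,0.125,0,0,0,255],[-0.012,0.08,0.125,0,0,0,255],[-0.014,0.1,0.125,0,0,0,255]]]'
python3 -m jog '[[[-0.002,0.025,0,0,0,0,255],[-0.004,0.05,0,0,0,0,255],[-0.006,0.075,0,0,0,0,255],[-0.007,0.086,0,0,0,0,255],[-0.007,0.086,0,0,0,0,255],[-0.007,0.086,0,0,0,0,255]]]'
python3 - <<'E'
from h import *
a=bot.camera("side");cv2.imwrite("pics/s6.png",cv2.resize(a[150:250,250:370],None,fx=6,fy=6,interpolation=cv2.INTER_CUBIC))
E
```

```text
clock: 10.52
eef_pos: [0.5228, 0.0684, 0.1341]
tool_rot: [0.753, 0.658, 0.001, -0.001]
ft_force: [0.1, -0.4, -0.4]
grip_width: -0.0003
clock: 11.02
eef_pos: [0.5162, 0.1516, 0.1335]
tool_rot: [0.753, 0.658, -0.0, 0.0]
ft_force: [-0.2, -0.1, -0.4]
grip_width: 0.0
```

View pics/s6.png

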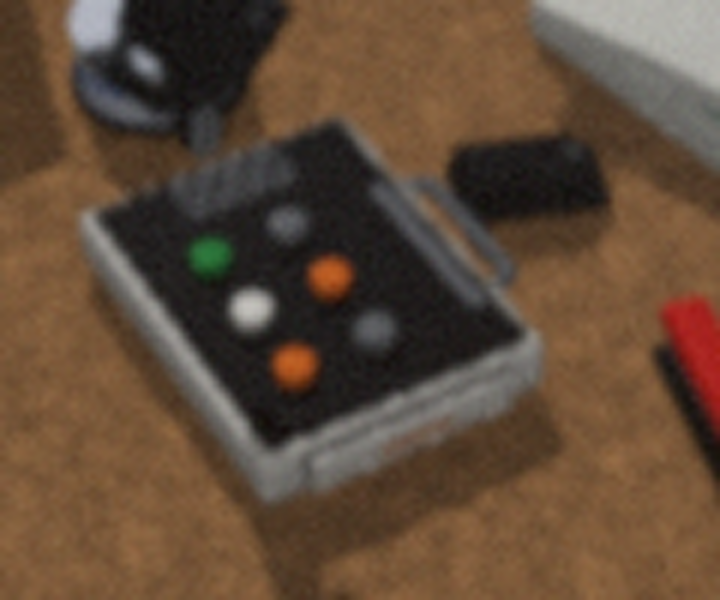

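The tray is home (panel flush at crop 400,450). The tips (203,147) are straight above the green key (211,257). I'll lower in steps and watch the force.

```bash
python3 -m jog '[[[0,0,-0.02,0,0,0,255],[0,0,-0.04,0,0,0,255],[0,0,-0.055,0,0,0,255],[0,0,-0.065,0,0,0,255],[0,0,-0.07,0,0,0,255],[0,0,-0.074,0,0,0,255],[0,0,-0.077,0,0,0,255],[0,0,-0.079,0,0,0,255],[0,0,-0.079,0,0,0,255]]]'
python3 -m jog '[[[0,0,-0.001,0,0,0,255],[0,0,-0.002,0,0,0,255],[0,0,-0.002,0,0,0,255]]]'
python3 -m jog '[[[0,0,-0.001,0,0,0,255],[0,0,-0.002,0,0,0,255],[0,0,-0.002,0,0,0,255]]]'
```

```text
clock: 11.82
eef_pos: [0.5166, 0.152, 0.0549]
tool_rot: [0.753, 0.658, 0.0, 0.0]
ft_force: [-0.1, -0.2, -0.4]
grip_width: -0.0002
clock: 12.07
eef_pos: [0.5164, 0.1521, 0.0528]
tool_rot: [0.753, 0.658, 0.0, 0.0]
ft_force: [-0.0, 0.2, 0.4]
grip_width: 0.0002
clock: 12.32
eef_pos: [0.5162, 0.152, 0.0505]
tool_rot: [0.753, 0.658, -0.0, -0.0]
ft_force: [0.1, -0.2, 0.3]
grip_width: 0.0
```

```bash
python3 -m jog '[[[0,0,-0.001,0,0,0,255],[0,0,-0.002,0,0,0,255],[0,0,-0.002,0,0,0,255]]]'
python3 -m jog '[[[0,0,-0.001,0,0,0,255],[0,0,-0.002,0,0,0,255],[0,0,-0.002,0,0,0,255]]]'
python3 -m jog '[[[0,0,-0.001,0,0,0,255],[0,0,-0.002,0,0,0,255],[0,0,-0.002,0,0,0,255]]]'
```

```text
clock: 12.57
eef_pos: [0.5161, 0.1519, 0.0483]
tool_rot: [0.753, 0.658, -0.0, -0.0]
ft_force: [0.4, 1.0, 0.2]
grip_width: 0.0003
clock: 12.82
eef_pos: [0.5162, 0.1519, 0.0464]
tool_rot: [0.753, 0.658, -0.0, -0.0]
ft_force: [-0.7, 0.5, 0.4]
grip_width: 0.0002
clock: 13.07
eef_pos: [0.5161, 0.152, 0.0444]
tool_rot: [0.753, 0.658, -0.0, -0.0]
ft_force: [0.4, -0.3, -0.2]
grip_width: 0.0002
```

```bash
python3 -m jog '[[[0,0,-0.001,0,0,0,255],[0,0,-0.002,0,0,0,255],[0,0,-0.002,0,0,0,255]]]'
python3 -m jog '[[[0,0,-0.001,0,0,0,255],[0,0,-0.0015,0,0,0,255],[0,0,-0.0015,0,0,0,255]]]'
python3 - <<'E'
from h import *
a=bot.camera("side");cv2.imwrite("pics/s7.png",cv2.resize(a[165:225,255:335],None,fx=8,fy=8,interpolation=cv2.INTER_CUBIC))
E
```

```text
clock: 13.32
eef_pos: [0.5164, 0.152, 0.0427]
tool_rot: [0.753, 0.658, 0.0, 0.0]
ft_force: [-0.8, 0.3, 2.2]
grip_width: 0.0001
clock: 13.57
eef_pos: [0.5164, 0.152, 0.0412]
tool_rot: [0.753, 0.658, 0.0, 0.0]
ft_force: [-1.4, -1.0, 3.0]
grip_width: 0.0004
```

View pics/s7.png

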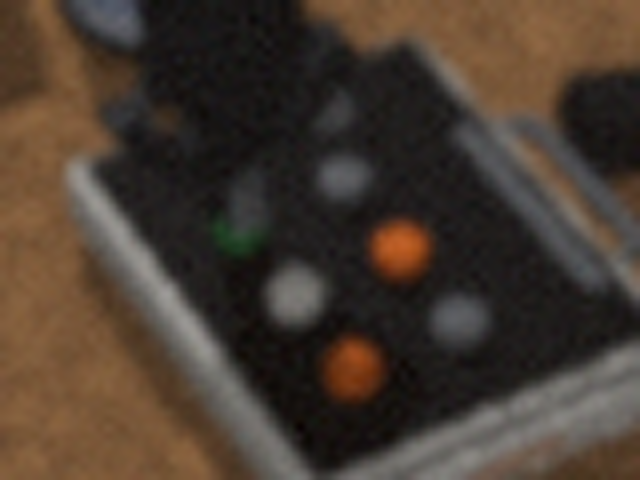

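The tip stands on the green key (crop 240,230) and the force is rising (2.2, then 3.0 N). I'll press about 3.5 mm more, slowly, then release.

```bash
python3 -m jog '[[[0,0,-0.001,0,0,0,255],[0,0,-0.002,0,0,0,255],[0,0,-0.002,0,0,0,255]]]'
python3 -m jog '[[[0,0,-0.0008,0,0,0,255],[0,0,-0.0015,0,0,0,255],[0,0,-0.0015,0,0,0,255]]]'
```

```text
clock: 13.87
eef_pos: [0.5165, 0.152, 0.0391]
tool_rot: [0.753, 0.658, 0.0, 0.0]
ft_force: [-1.1, -0.4, 2.5]
grip_width: -0.0001
clock: 14.12
eef_pos: [0.5164, 0.152, 0.0376]
tool_rot: [0.753, 0.658, 0.0, 0.0]
ft_force: [-0.4, -0.5, 3.6]
grip_width: 0.0002
```

```bash
python3 -m jog '[[[0,0,-0.0005,0,0,0,255],[0,0,-0.001,0,0,0,255],[0,0,-0.001,0,0,0,255]]]'

```

```text
clock: 14.37
eef_pos: [0.5165, 0.152, 0.0373]
tool_rot: [0.753, 0.658, 0.0, 0.0]
ft_force: [-0.5, -0.3, 7.5]
grip_width: -0.0002
```

The key hit its lower stop: z stalled and the force went to 7.5 N. Now I'll release and check.

```bash
python3 -m jog '[[[0,0,0.004,0,0,0,255],[0,0,0.01,0,0,0,255],[0,0,0.03,0,0,0,255],[0,0,0.06,0,0,0,255],[0,0,0.09,0,0,0,255],[0,0,0.12,0,0,0,255],[-0.02,0,0.14,0,0,0,255],[-0.05,0,0.14,0,0,0,255],[-0.08,0,0.14,0,0,0,255],[-0.08,0,0.14,0,0,0,255]]]'
python3 -m jog '[[[-0.02,0,0,0,0,0,255],[-0.03,0,0,0,0,0,255],[-0.03,0,0,0,0,0,255]]]'
python3 - <<'E'
from h import *
t=bot.camera("top"); t0=cv2.imread("pics/top0.png")
for nm,lo,hi,roi in(("green",(45,100,60),(85,255,255),(245,170,325,240)),("notes",(20,150,120),(35,255,255),(450,190,510,240)),("stapler",(0,150,90),(8,255,255),(330,140,390,180)),("mug",(95,80,60),(125,255,255),(455,235,520,285))):
    for im in(t0,t): print(nm,[(c.round(1),a) for c,a in blobs("top",im,lo,hi,roi,30)])
cv2.imwrite("pics/t9.png",cv2.resize(t[120:260,170:400],None,fx=3.4,fy=3.4,interpolation=cv2.INTER_CUBIC))
E
```

```text
clock: 15.2
eef_pos: [0.4301, 0.151, 0.1761]
tool_rot: [0.753, 0.658, -0.003, -0.002]
ft_force: [-0.1, 0.4, -0.4]
grip_width: 0.0002
clock: 15.45
eef_pos: [0.4043, 0.1517, 0.1764]
tool_rot: [0.753, 0.658, -0.001, -0.0]
ft_force: [-0.3, -0.9, 0.7]
grip_width: 0.0003
green [(array([272.1, 214.5]), np.int32(60))]
green [(array([272. , 214.5]), np.int32(60))]
notes [(array([478.8, 213.4]), np.int32(721))]
notes [(array([478.8, 213.5]), np.int32(718))]
stapler [(array([359.2, 158.1]), np.int32(446))]
stapler [(array([359.2, 158.2]), np.int32(447))]
mug [(array([488.3, 259.7]), np.int32(564))]
mug [(array([488.3, 259.8]), np.int32(578))]
```

View pics/t9.png

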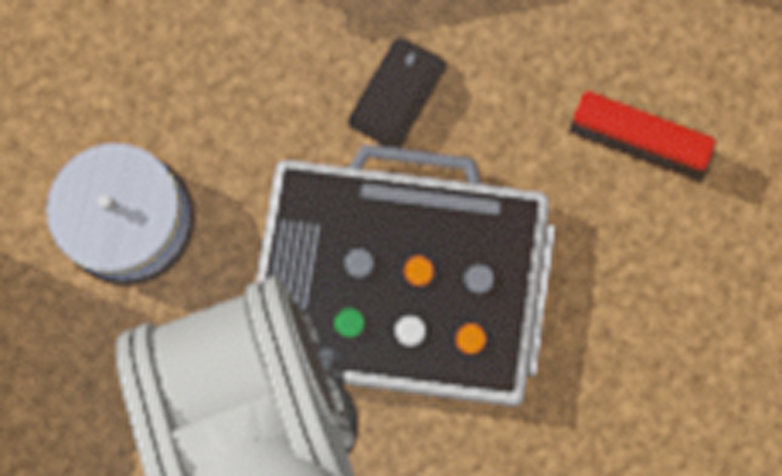

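The tray panel is flush at crop (545,300), the green key at (349,322) is up, and the mouse, discs and stapler stand where they were. The arm is clear, so I'm handing in.

```bash
python3 -c "
from workcell import bot;print(bot.job_done())"
```

```text
the job is handed in; nothing more can be done
None
```

I pushed the disc tray home with the closed fingers, then pressed the green key to its lower stop and let it come back up. The job was handed in at about 15.5 s, and no verdict was reported.

- **Tray:** it met the stop at about 5.6 N, and the last top view shows its panel flush with the player.
- **Green key:** the tip stopped moving at 7.5 N. After release, the key's spot in the top view was back within 0.1 px of where it began.
- **Other things:** the notes, stapler and mug are within 0.1 px of their starting places. I only judged the mouse and discs by eye, and they looked unmoved. I did not check the pen cup at the end, but the arm's path stayed clear of it. I never touched another key, and the arm was clear of everything at hand-in.

**What disagreed:** the fingertips turned out to sit about 10–15 mm behind the TCP (the tool's reference point), not 8 mm ahead as `bot.tip_extent` says. Because of that, my first push passed just above the panel without touching anything. I saw this in the side view, backed out, lowered the tool and pushed again.

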